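# Sort the stirring bars, stoppers and hose connector into their trays

### The arm

A 6-joint arm with a two-finger parallel gripper is mounted at the origin on the work surface. World frame = base frame: x ahead of the robot, y to its left, z up, the work surface at z = 0. Lengths are in mm, angles in degrees, forces in N, time in s.
With the tool pointing down it reaches from about 350 to 775 mm from the base axis. Payload 7.3 kg.
Tool frame: the origin (TCP) lies at the very end of the fingers, on their centre line; the grasp point (between the pads) lies 19 mm behind it (grip_point_offset is the z of the grasp point in the tool frame, in mm); z points along the fingers, y is the direction in which the jaws open and shut (so a half turn about z gives the same grasp; the last joint's range is limited). The gripper opens to 92 mm and grips with 3 to 60 N. Pads are 19 mm wide; open, the fingers measure 130 mm over their backs; the gripper's body (75 mm by 190 mm) begins 47 mm behind the grasp point.
Start: joints at [-74.198, 19.595, 87.324, -0, 73.075, -8.365], TCP at [214.961, -478.996, 226.741] pointing down, gripper open.
Joint ranges: [-145.02, 145.02], [-44.19, 115.74], [2.07, 154.8], [-57.11, 237.11], [16.16, 152.29], [-177.93, 177.93]. Speed limits (degrees/s): [147.25, 147.25, 180, 180, 180, 180].

### API

Orientations are given as [roll, pitch, yaw] about the fixed x, y, z axes, in that order (R = Rz(yaw) Ry(pitch) Rx(roll)).
In Python, from station import * gives the robot as it stands.
- The arm moves only by the shell command python3 -m pendant 'ROWS' [OPENING]. ROWS is JSON, a list of rows, each a list of 6 numbers: the shift along the world's x, y, z normalised to -1 to 1, where 1 is 30 cm, then the turn, a rotation vector about the world's x, y, z normalised to -1 to 1, where 1 is pi rad. A call has 1 to 10 rows; each row is the pose to reach, as a shift and turn from the pose commanded when the call began, turning the shorter way round; what a row does not reach only later rows make up. A row lasts 1/8 s, in which the tool goes at most 62.5 mm and 10.7 degrees, less where a joint would pass 70% of its speed; a pose out of reach is approached as far as the arm can. A call with a number of a shift or a turn outside -1 to 1 is refused whole. A call with a gripper value outside its range is refused whole. OPENING is the closure, from 0 (fully open) to 1 (shut), set as the call begins (- or left out, the last holds). The fingers move at their own pace and stop on an object; the grip force is fixed at half the most. Time passes only in rows, so rows that repeat a pose let the fingers close. It gives the time, the measured TCP pose, the force and the opening at its end, in the units of the state.
- get_obs(): the state, without advancing time (a new reading comes with each control period).
- capture(name): name is "scene" or "top"; returns a dict with "frame" (400x640x3 uint8, red, green, blue), "K" (3x3 intrinsics, pixels), "world_from_camera" (4x4, takes a point from camera to world coordinates). Camera axes: x right, y up, looking along -z (the intrinsics and any distortion apply to the point x, -y, -z); pixel columns grow to the right and rows downward; lengths in mm; the calibration is good to about 2 mm. A picture is of the moment at which its call begins. There is no depth.
- close_job(): hands the job in, once; it reports no verdict.
The state is a dict: "time": time; "joints": joint angles; "joint_vel": joint speeds; "tau": joint torques, N m; "eef_pos": TCP position; "tool_rot": TCP orientation; "force": force on the tool from outside, world axes, zero at the start; "moment": the same for the moment, N m; "opening": finger opening in mm.
Only numpy, scipy, OpenCV 4.12 (cv2) and the standard library are available. Lean on these libraries where they do the work, as an engineer would, in place of code of your own. Each camera call takes 0.05 s, during which the arm holds its last target. There are 200 camera calls.

### The job

Clear the loose parts on the lab bench into the three steel trays: lay both white stirring bars in the long narrow tray, lengthwise along it and flat on its floor; stand both black rubber stoppers upright in the round dish, narrow end down as they are now; and stand the brass hose connector upright on its hexagon in the square tray. Leave the amber bottle and the white beaker where they stand.

Things in the scene. Friction and masses are not known exactly. Their poses are not given: they have to be found in the camera images.
- stir_bar1: loose white magnetic stirring bar, a plain octagonal rod 60 mm long and 12 mm across flats. It lies on the bench on one flat, 12 mm high. Origin: the middle of the rod, on its axis (6 mm above what it lies on); x runs along the rod.
- stopper1: loose black rubber stopper, a solid cone standing on its narrow end: 31 mm across at the bottom, 38 mm across at the top, 36 mm high. Origin: centre of its underside; z up along its axis.
- stir_bar2: loose white magnetic stirring bar, a plain octagonal rod 60 mm long and 12 mm across flats; the same as the other one. It lies on the bench on one flat, 12 mm high. Origin: the middle of the rod, on its axis (6 mm above what it lies on); x runs along the rod.
- stopper2: loose black rubber stopper, a solid cone standing on its narrow end: 31 mm across at the bottom, 38 mm across at the top, 36 mm high; the same as the other one. Origin: centre of its underside; z up along its axis.
- connector: loose brass hose connector standing on its hexagon: hexagonal foot 28 mm across flats and 16 mm high, above it a barbed upright stem 15 mm across up to 52 mm high. Origin: centre of its underside; z up along the stem.
- long_tray: open stainless steel tray, long and narrow, 80 x 170 mm outside. Walls and floor 3 mm thick, rim 18 mm above the bench, fixed to the bench. Origin: centre of its underside, on the bench; z up, y along its long (170 mm) direction, x across it. It has room for both bars end to end.
- round_dish: open stainless steel round dish, 130 mm across at the rim and 126 mm at the bottom (outside). Walls and floor 3 mm thick, rim 18 mm above the bench, fixed to the bench. Origin: centre of its underside, on the bench; z up along its axis. It has room for both stoppers side by side.
- square_tray: open stainless steel square tray, 115 x 115 mm outside. Walls and floor 3 mm thick, rim 18 mm above the bench, fixed to the bench. Origin: centre of its underside, on the bench; z up, x and y parallel to its sides.
- reagent_bottle: bystander: amber glass bottle with a blue cap, 68 mm across, 125 mm high, standing loose on the bench at the robot's right; not to be disturbed. Origin: centre of its underside.
- beaker: bystander: white open beaker, 70 mm across, 85 mm high, standing loose on the bench at the robot's left; not to be disturbed. Origin: centre of its underside.

How it is judged (in metres and radians):
At the end, for the whole second after the job is handed in: Bars on the long tray's floor, within 20 degrees of its length; stoppers upright (0.15 rad), narrow end down, on the dish floor within 47 mm of its axis; connector upright (0.15 rad) on the square tray's floor (origin heights above the tray's underside: under 8 mm, bars 14 mm); all at rest (x of stir_bar1 in the frame of long_tray between -0.034 and 0.034 m and y of stir_bar1 in the frame of long_tray between -0.056 and 0.056 m and z of each of stir_bar1, stir_bar2 in the frame of long_tray below 0.014 m and angle between the x axis of each of stir_bar1, stir_bar2 and the y axis of long_tray, either way round below 0.35 rad and horizontal distance between each of stopper1, stopper2 and round_dish below 0.047 m and z of each of stopper1, stopper2 in the frame of round_dish below 0.008 m and angle between each of stopper1, stopper2, connector's own z axis and vertical below 0.15 rad and x of stir_bar2 in the frame of long_tray between -0.034 and 0.034 m and y of stir_bar2 in the frame of long_tray between -0.056 and 0.056 m and x of connector in the frame of square_tray between -0.045 and 0.045 m and y of connector in the frame of square_tray between -0.045 and 0.045 m and z of connector in the frame of square_tray below 0.008 m and linear speed of each of stir_bar1, stopper1, stir_bar2, stopper2, connector below 0.02 m/s and angular speed of each of stir_bar1, stopper1, stir_bar2, stopper2, connector below 0.3 rad/s); the robot touches nothing.
It fails at once if the amber bottle is shifted by more than 30 mm or tipped (distance of reagent_bottle from where it was at the start of the episode above 0.03 m or angle between reagent_bottle's own z axis and vertical above 0.3 rad).
It fails at once if the white beaker is shifted by more than 30 mm or tipped (distance of beaker from where it was at the start of the episode above 0.03 m or angle between beaker's own z axis and vertical above 0.3 rad).
It also fails if it takes over 106 s, if anything falls off the work surface, if the arm or the gripper's body presses on something with over 40 N, if the wrist force passes 120 N, or if a joint passes its speed limit or range.

## Working session

There is one attempt and no reset: what is moved stays moved. The work goes in short steps, Python scripts to look and compute and a shell command to move; the robot and the scene stay as the last step left them, time stands still between calls to the robot, and variables do not carry over. Pictures are saved under pics/ and viewed, about 12 in all and at most 16, crops included, and the job is handed in when it is done.

```bash
mkdir -p pics; ls
python3 - <<'E'
from station import *
import cv2,numpy as np
for n in("scene","top"):
    c=capture(n); cv2.imwrite(f"pics/{n}0.png",c["frame"][:,:,::-1]); print(n,c["K"].tolist(),np.round(c["world_from_camera"],4).tolist(),[k for k in c])
print(get_obs())
E
```

```text
pics
scene [[510.58112567463945, 0.0, 315.83672064914606], [0.0, 510.58112567463945, 192.1172639765465], [0.0, 0.0, 1.0]] [[-0.1696, -0.8299, 0.5315, 1242.6251], [0.9854, -0.1495, 0.081, 102.0609], [0.0123, 0.5375, 0.8432, 1156.1115], [0.0, 0.0, 0.0, 1.0]] ['frame', 'K', 'world_from_camera']
top [[483.6793894326747, 0.0, 315.74748020613873], [0.0, 483.6793894326747, 207.6419518004827], [0.0, 0.0, 1.0]] [[0.0188, 0.9813, -0.1917, 235.3859], [-0.9998, 0.0186, -0.0026, -4.0316], [0.001, 0.1917, 0.9814, 1503.7245], [0.0, 0.0, 0.0, 1.0]] ['frame', 'K', 'world_from_camera']
{'time': 0.1, 'joints': array([-7.41979694e+01,  1.96346450e+01,  8.73700218e+01,  1.33755720e-03,
        7.30753212e+01, -8.36605308e+00]), 'joint_vel': array([-0.08820016, -0.13275754, -0.23671644, -0.06615979,  0.09623616,
       -0.04601122]), 'tau': array([ 1.02984057e-03, -4.32005811e+01, -2.44694406e+01,  7.19505153e-02,
        5.26672555e-02, -4.43343197e-05]), 'eef_pos': array([ 214.86572662, -478.63247585,  226.10509877]), 'tool_rot': array([-1.79921049e+02, -1.29034776e-02,  2.41676845e+01]), 'force': array([-0.76893707, -0.20636814,  0.04403359]), 'moment': array([ 0.01622168, -0.01659031, -0.01166307]), 'opening': 92.00479693987575}
```

View pics/scene0.png

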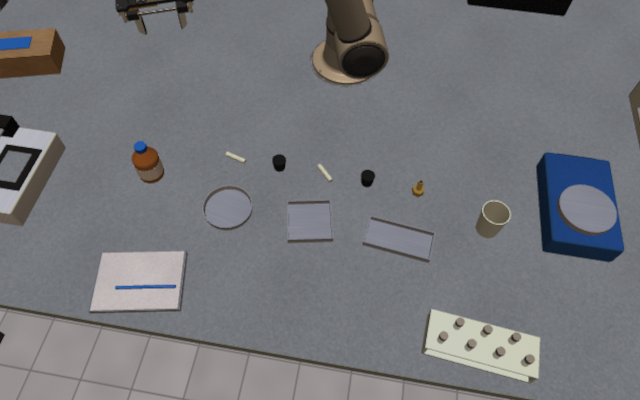

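View pics/top0.png

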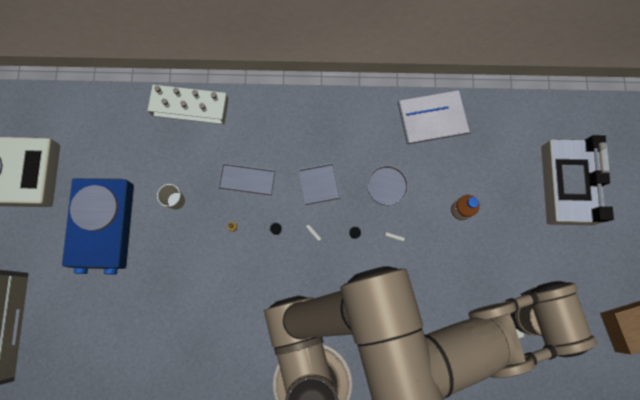

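The two views show the bars, stoppers, connector and trays in the middle; the bottle is at the robot's right (scene 147,163) and the beaker at its left (scene 493,218). I'll enlarge both views.

Run:
```python
import cv2
for n,(x0,x1,y0,y1) in dict(scene=(195,445,140,265),top=(210,420,155,250)).items():
    im=cv2.imread(f"pics/{n}0.png")[y0:y1,x0:x1]
    s=800/(x1-x0)
    im=cv2.resize(im,None,fx=s,fy=s,interpolation=cv2.INTER_CUBIC)
    for x in range(x0,x1,10):
        cv2.line(im,(int((x-x0)*s),0),(int((x-x0)*s),6 if x%50 else 14),(0,255,255),1)
    for y in range(y0,y1,5):
        if y%10==0: cv2.line(im,(0,int((y-y0)*s)),(6 if y%50 else 14,int((y-y0)*s)),(0,255,255),1)
    cv2.imwrite(f"pics/{n}0c.png",im)
```

```text
(no output)
```

View pics/scene0c.png

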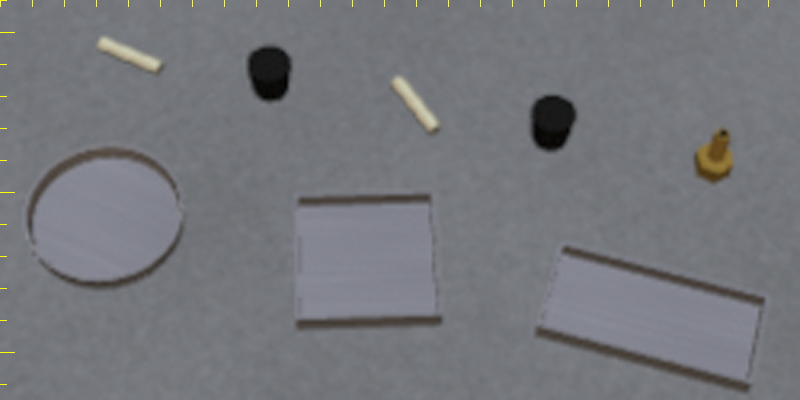

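View pics/top0c.png

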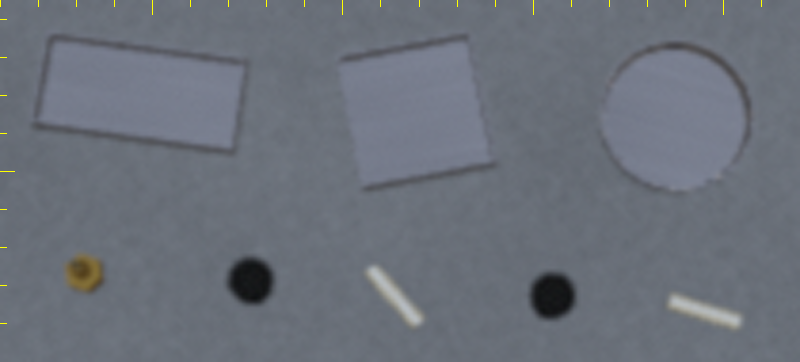

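```bash
cat > vis.py <<'E'
import cv2,numpy as np
from scipy.optimize import least_squares
CAM={'scene':(510.58112567463945,315.83672,192.11726,np.array([[-0.1696,-0.8299,0.5315,1242.6251],[0.9854,-0.1495,0.081,102.0609],[0.0123,0.5375,0.8432,1156.1115],[0,0,0,1]])),
'top':(483.67938943,315.74748,207.64195,np.array([[0.0188,0.9813,-0.1917,235.3859],[-0.9998,0.0186,-0.0026,-4.0316],[0.001,0.1917,0.9814,1503.7245],[0,0,0,1]]))}
def proj(n,P):
    f,cx,cy,T=CAM[n]; q=(np.atleast_2d(P)-T[:3,3])@T[:3,:3]
    return np.c_[cx+f*q[:,0]/-q[:,2], cy+f*q[:,1]/q[:,2]]
def tri(uv):  # {'scene':(u,v),'top':..} -> xyz
    return least_squares(lambda p:np.r_[[proj(n,p)[0]-uv[n] for n in uv]].ravel(),[500,0,10.]).x
def blobs(im,kind):
    h=im.astype(int); B,G,R=h[...,0],h[...,1],h[...,2]
    m={'black':h.max(2)<50,'white':(R>150)&(G>145),'brass':(R-B>30)}[kind]
    n,l,st,c=cv2.connectedComponentsWithStats(m.astype(np.uint8))
    return [(c[i],st[i,4],np.argwhere(l==i)[:,::-1]) for i in range(1,n) if st[i,4]>8]
def hullc(n,P):
    h=cv2.convexHull(proj(n,P).astype(np.float32)*64); M=cv2.moments(h); return np.array([M['m10'],M['m01']])/M['m00']/64
def fit(uv,pts):
    r=least_squares(lambda p:np.r_[[hullc(n,pts+p)-uv[n] for n in uv]].ravel(),[450,0,5.],diff_step=1e-3); return r.x,np.abs(r.fun).max()
a=np.radians(np.arange(0,360,15)); ring=lambda r,z:np.c_[r*np.cos(a),r*np.sin(a),0*a+z]
STOP=np.r_[ring(15.5,0),ring(19,36)]
E
python3 - <<'E'
from vis import *
for n in CAM:
    im=cv2.imread(f"pics/{n}0.png")
    for k in('black','white','brass'):
        for c,ar,p in blobs(im,k):
            if (150<c[1]<200 and 215<c[0]<430) if n=='scene' else (215<c[1]<245 and 210<c[0]<420): 
                s=np.linalg.svd(p-p.mean(0),full_matrices=0); d=s[2][0]; e=2*s[1][0]/len(p)**.5*.866
                print(n,k,c.round(1),ar,(c-e*d).round(1),(c+e*d).round(1))
S=lambda x,y:((x+.5)/3.2-.5+195,(y+.5)/3.2-.5+140); s=800/210; T=lambda x,y:((x+.5)/s-.5+210,(y+.5)/s-.5+155)
for nm,A,B in[('long',[(565,247),(765,298),(750,388),(537,332)],[(235,153),(34,126),(51,36),(248,62)]),
 ('sq',[(299,199),(431,195),(441,321),(297,326)],[(497,163),(363,188),(340,60),(467,37)]),('dish',[(106,217)],[(676,116)])]:
    P=np.array([tri({'scene':S(*q),'top':T(*r)}) for q,r in zip(A,B)]); print(nm,P.round(1).tolist(),P.mean(0).round(1))
    if len(P)>1: E=P[[1,2,3,0]]-P; print(np.linalg.norm(E,axis=1).round(1),np.degrees(np.arctan2(E[:,1],E[:,0])).round(1))
E
```

```text
scene black [278.9 162.3] 168 [278. 155.] [279.7 169.5]
scene black [367.2 177.6] 170 [368.4 170.1] [366.1 185.1]
scene white [234.9 156.4] 75 [225.9 152.6] [244.  160.3]
scene white [324.3 171.6] 75 [318.3 164.1] [330.3 179.1]
scene brass [234.6 157.4] 32 [226.  153.8] [243.2 161.1]
scene brass [323.4 172.6] 25 [317.9 165.6] [329.  179.5]
scene brass [418.2 188.9] 132 [420.2 182.3] [416.1 195.5]
top black [275.6 228.3] 87 [273.5 224. ] [277.7 232.5]
top black [354.6 232.3] 88 [355.9 227.9] [353.2 236.8]
top white [313.1 232.3] 60 [307.1 225.4] [319.2 239.2]
top white [394.6 236.3] 59 [385.7 233.5] [403.4 239.1]
top brass [231.8 226.2] 69 [227.5 225.9] [236.  226.4]
long [[566.8, 144.3, 5.0], [586.3, 308.8, 7.5], [665.4, 301.0, 3.7], [646.0, 133.3, 3.2]] [616.1 221.9   4.9]
[165.7  79.6 168.8  80. ] [ 83.2  -5.7 -96.6 172.1]
sq [[561.8, -75.5, 8.0], [538.7, 32.6, 8.3], [649.4, 56.8, 2.4], [672.5, -52.9, 0.3]] [605.6  -9.7   4.7]
[110.6 113.4 112.1 113.3] [ 102.    12.3  -78.1 -168.4]
dish [[605.5, -226.4, 6.2]] [ 605.5 -226.4    6.2]
```

Run:
```python
from vis import *
pr=lambda n,v:print(n,np.round(v,1))
for i,(s,t) in enumerate([((278.9,162.3),(354.6,232.3)),((367.2,177.6),(275.6,228.3))]):
    uv={'scene':np.array(s),'top':np.array(t)}; p,e=fit(uv,STOP); pr(f'stopper{i}',[*p,e])
hexa=np.array([[16.2*np.cos(b),16.2*np.sin(b),z] for b in np.radians(np.arange(0,360,60)) for z in(0,16)])
# brass: top hull of hex ~ centroid; scene uses hull of hex+stem
CON=np.r_[hexa,np.c_[ring(6,52)]]
p,e=fit({'scene':np.array((418.2,188.9)),'top':np.array((231.8,226.2))},CON); pr('con',[*p,e])
for nm,s,t in[('barA',[(225.9,152.6),(244,160.3)],[(403.4,239.1),(385.7,233.5)]),('barB',[(318.3,164.1),(330.3,179.1)],[(319.2,239.2),(307.1,225.4)])]:
    P=np.array([tri({'scene':a,'top':b}) for a,b in zip(s,t)]); d=P[1]-P[0]
    pr(nm,[*P.mean(0),np.linalg.norm(d),np.degrees(np.arctan2(d[1],d[0]))])
# xy assuming known height, per camera, for consistency
f=lambda n,uv,z:least_squares(lambda q:(proj(n,[*q,z])[0]-uv),[500,0]).x
pr('A s/t',[f('scene',(234.9,156.4),7),f('top',(394.6,236.3),7)]); pr('B',[f('scene',(324.3,171.6),7),f('top',(313.1,232.3),7)])
```

```text
stopper0 [ 4.485e+02 -1.221e+02 -2.500e+00  4.000e-01]
stopper1 [ 4.562e+02  1.216e+02 -2.100e+00  2.000e-01]
con [ 4.638e+02  2.607e+02 -2.900e+00  3.000e-01]
barA [ 441.7 -249.     6.7   57.9   73.5]
barB [449.2   4.7   8.6  58.2  42.7]
A s/t [[ 441.9 -250.3]
 [ 441.4 -247.5]]
B [[448.4   3.2]
 [449.1   6.8]]
```

```bash
python3 - <<'E'
from vis import *
f=lambda n,uv,z:least_squares(lambda q:(proj(n,[*q,z])[0]-uv),[500,0]).x.round(1)
S=lambda x,y:((x+.5)/3.2-.5+195,(y+.5)/3.2-.5+140); s=800/210; T=lambda x,y:((x+.5)/s-.5+210,(y+.5)/s-.5+155)
for nm,A,B in[('long',[(565,247),(765,298),(750,388),(537,332)],[(235,153),(34,126),(51,36),(248,62)]),
 ('sq',[(299,199),(431,195),(441,321),(297,326)],[(497,163),(363,188),(340,60),(467,37)]),('dish',[(106,217)],[(676,116)])]:
    for z in(5,18): print(nm,z,np.mean([f('scene',S(*q),z) for q in A],0),np.mean([f('top',T(*q),z) for q in B],0))
print('bottle',f('scene',(152,178),0),f('top',(473,202),125),'beaker',f('scene',(487,231),0),f('top',(169,195),85))
E
python3 -m pendant '[[0.75,0.76,-0.3,0,0,0.272],[0.75,0.76,-0.3,0,0,0.272],[0.75,0.76,-0.3,0,0,0.272],[0.75,0.76,-0.3,0,0,0.272],[0.75,0.76,-0.3,0,0,0.272],[0.75,0.76,-0.3,0,0,0.272],[0.75,0.76,-0.3,0,0,0.272],[0.75,0.76,-0.3,0,0,0.272],[0.75,0.76,-0.3,0,0,0.272]]' 0.35
```

```text
long 5 [616.15 222.15] [616.075 221.55 ]
long 18 [623.2   220.775] [612.8 219.6]
sq 5 [605.65  -10.175] [605.325  -9.05 ]
sq 18 [612.825  -8.925] [602.1    -8.975]
dish 5 [ 604.8 -227.2] [ 605.6 -225.9]
dish 18 [ 612.  -223.5] [ 602.4 -224. ]
bottle [ 548.  -455.4] [ 530.1 -457.9] beaker [552.7 444.7] [542.8 441.1]
time: 1.23
eef_pos: [439.4, -252.0, 137.1]
tool_rot: [180.0, 0.0, 73.0]
force: [0.3, -0.6, 0.9]
opening: 59.7
```

```bash
python3 -m pendant '[[0.006,0.007,-0.2,0,0,0],[0.006,0.007,-0.35,0,0,0],[0.006,0.007,-0.42,0,0,0],[0.006,0.007,-0.44,0,0,0],[0.006,0.007,-0.44,0,0,0]]'
python3 -m pendant '[[0,0,0,0,0,0],[0,0,0,0,0,0],[0,0,0,0,0,0],[0,0,0,0,0,0],[0,0,0,0,0,0]]' 1
python3 -m pendant '[[0,0,0.1,0,0,0],[0,0,0.25,0,0,0],[0,0,0.25,0,0,0],[0,0,0.25,0,0,0]]'
```

```text
time: 1.85
eef_pos: [441.8, -249.6, 5.2]
tool_rot: [180.0, 0.0, 73.1]
force: [-0.1, -0.1, -0.7]
opening: 59.9
time: 2.48
eef_pos: [441.8, -248.9, 4.8]
tool_rot: [180.0, 0.0, 73.1]
force: [0.9, 0.3, -0.5]
opening: 14.0
time: 2.98
eef_pos: [441.5, -248.6, 79.4]
tool_rot: [-180.0, -0.0, 73.1]
force: [-0.9, 1.0, 1.3]
opening: 0.6
```

```bash
python3 -m pendant '[[0,0,0.2,0,0,0],[0,0,0.2,0,0,0],[0,0,0.2,0,0,0]]' 0.35
cat > look.py <<'E'
import sys
from station import *
from vis import *
def look(tag,crops):
    out=[]
    for n,(x0,x1,y0,y1) in crops.items():
        im=np.ascontiguousarray(capture(n)["frame"][:,:,::-1]); cv2.imwrite(f"pics/{n}_{tag}_full.png",im)
        s=min(800/(x1-x0),290/(y1-y0)); r=cv2.resize(im[y0:y1,x0:x1],None,fx=s,fy=s,interpolation=cv2.INTER_CUBIC)
        out.append(cv2.copyMakeBorder(r,0,5,0,800-r.shape[1],cv2.BORDER_CONSTANT)); print(n,x0,y0,s)
        for k in('black','white','brass'):
            for c,ar,p in blobs(im,k):
                if x0<c[0]<x1 and y0<c[1]<y1: print(n,k,c.round(1),ar,(p.min(0)),p.max(0))
    cv2.imwrite(f"pics/{tag}.png",np.vstack(out))
E
python3 - <<'E'
from look import *
look('a1',dict(scene=(195,445,130,265),top=(330,470,170,260)))
E
```

```text
time: 3.35
eef_pos: [441.1, -248.4, 138.5]
tool_rot: [-179.9, -0.0, 73.1]
force: [-0.5, -0.2, 0.8]
opening: 26.1
scene 195 130 2.1481481481481484
scene black [278.9 162.3] 168 [273 155] [285 170]
scene black [367.3 177.6] 171 [362 170] [374 186]
scene white [236.5 154.4] 77 [227 149] [245 160]
scene white [324.3 171.7] 77 [318 164] [331 179]
scene brass [236.5 155.6] 31 [228 151] [244 160]
scene brass [323.1 172. ] 28 [318 165] [329 179]
scene brass [418.2 188.8] 133 [413 180] [423 196]
top 330 170 3.2222222222222223
top black [403.7 195.6] 107 [396 182] [414 213]
top black [409.  224.3] 52 [404 215] [419 231]
top black [405.4 228.1] 39 [399 216] [414 235]
top black [445.1 232.1] 69 [432 220] [459 239]
top black [354.5 232.3] 90 [350 227] [359 237]
top black [427.1 247.4] 14 [425 246] [430 249]
top white [411.4 193. ] 33 [409 190] [414 196]
top white [430.5 207.9] 262 [415 195] [446 221]
top white [450.2 222.8] 33 [447 220] [453 226]
top white [399.  227.2] 16 [397 224] [401 230]
top white [380.8 232.5] 37 [378 229] [384 236]
top white [418.9 238.7] 78 [411 235] [424 243]
top brass [412.6 191.2] 81 [406 184] [419 197]
top brass [431.5 206.8] 538 [414 190] [450 223]
top brass [466.2 206.4] 249 [457 195] [478 216]
top brass [451.2 221.5] 82 [445 214] [457 228]
top brass [381.3 231.5] 92 [375 225] [388 239]
top brass [423.3 251.4] 9 [422 250] [425 253]
```

View pics/a1.png

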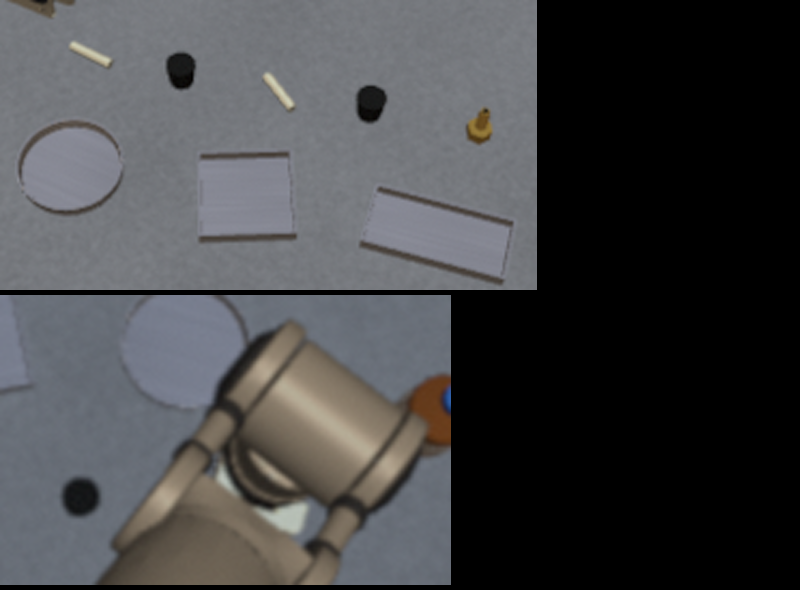

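Run:
```python
from vis import *
f=lambda uv,z:least_squares(lambda q:(proj('scene',[*q,z])[0]-uv),[500,0]).x
for g in('scene0.png','scene_a1_full.png'):
    for c,ar,p in blobs(cv2.imread('pics/'+g),'white'):
        if 150<c[1]<160 and 220<c[0]<250:
            d=np.linalg.svd(p-p.mean(0),full_matrices=0)[2][0]; a,b=f(c-9*d,7),f(c+9*d,7); e=b-a
            print(c,f(c,7),np.degrees(np.arctan2(e[1],e[0]))%180)
```

```text
[234.94666667 156.41333333] [ 441.93187998 -250.19276857] 73.40608752594059
[236.49350649 154.35064935] [ 434.21874616 -247.76068216] 70.07910648814821
```

```bash
python3 -m pendant '[[-0.025,0.008,-0.2,0,0,-0.017],[-0.025,0.008,-0.35,0,0,-0.017],[-0.025,0.008,-0.43,0,0,-0.017],[-0.025,0.008,-0.453,0,0,-0.017],[-0.025,0.008,-0.453,0,0,-0.017]]' 0.6
python3 -m pendant '[[0,0,0,0,0,0],[0,0,0,0,0,0],[0,0,0,0,0,0],[0,0,0,0,0,0],[0,0,0,0,0,0],[0,0,0,0,0,0],[0,0,0,0,0,0]]' 1
python3 -m pendant '[[0,0,0.05,0,0,0],[0,0,0.2,0,0,0],[0,0,0.25,0,0,0],[0,0,0.25,0,0,0]]'
```

```text
time: 4.08
eef_pos: [434.0, -246.3, 3.5]
tool_rot: [-179.9, -0.0, 70.1]
force: [-0.1, 0.2, -0.8]
opening: 37.2
time: 4.95
eef_pos: [434.6, -246.7, 4.4]
tool_rot: [179.9, 0.0, 70.1]
force: [-0.6, 0.5, 6.1]
opening: 11.5
time: 5.45
eef_pos: [434.7, -246.8, 79.9]
tool_rot: [179.9, 0.0, 70.1]
force: [-0.4, -0.5, 0.8]
opening: 11.1
```

```bash
python3 -m pendant '[[0.2,0.3,0,0,0,0.02],[0.4,0.7,0,0,0,0.05],[0.5,1,0,0,0,0.073],[0.5,1,0,0,0,0.073],[0.5,1,0,0,0,0.073],[0.5,1,0,0,0,0.073],[0.5,1,0,0,0,0.073],[0.5,1,0,0,0,0.073]]'
python3 -m pendant '[[0.123,0.675,0,0,0,0],[0.123,0.675,0,0,0,0],[0.123,0.675,0,0,0,0],[0.123,0.675,0,0,0,0],[0.123,0.675,0,0,0,0],[0.123,0.675,0,0,0,0]]'
python3 - <<'E'
from look import *
look('a2',dict(scene=(345,475,165,265)))
E
```

```text
time: 6.45
eef_pos: [583.3, 52.8, 77.7]
tool_rot: [-179.9, 0.0, 83.2]
force: [-0.0, -0.0, -0.1]
opening: 11.5
time: 7.2
eef_pos: [621.1, 253.6, 78.6]
tool_rot: [-180.0, 0.1, 83.1]
force: [0.4, -0.5, -0.5]
opening: 11.6
scene 345 165 2.9
scene black [367.2 177.6] 170 [362 170] [374 186]
scene black [455.6 181.5] 28 [452 179] [460 185]
scene black [422.  216.3] 1102 [401 183] [447 247]
scene brass [444.8 173.1] 189 [429 169] [459 178]
scene brass [431.9 191.4] 44 [417 182] [448 195]
scene brass [412. 204.] 22 [408 201] [415 206]
scene brass [422.6 210.4] 9 [420 209] [426 211]
scene brass [436.7 210.9] 10 [436 208] [438 213]
scene brass [413.6 218.1] 22 [412 214] [415 222]
scene brass [429.1 220.9] 14 [428 218] [430 224]
scene brass [406.4 220.8] 13 [404 220] [409 222]
```

View pics/a2.png

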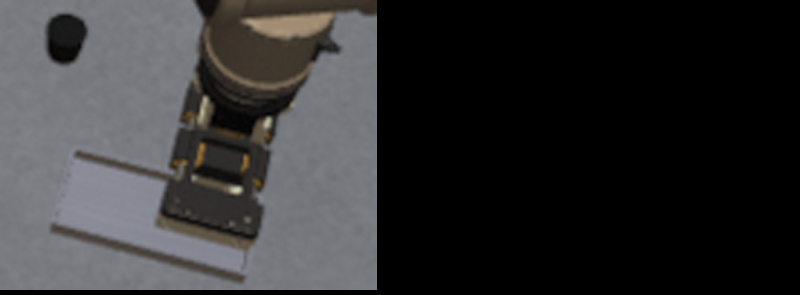

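The gripper hides the bar but stands over the tray's far half, as planned. Lowering now, with a small opening for release.

```bash
python3 -m pendant '[[0,0,-0.1,0,0,0],[0,0,-0.18,0,0,0],[0,0,-0.22,0,0,0],[0,0,-0.237,0,0,0],[0,0,-0.237,0,0,0]]'
python3 -m pendant '[[0,0,0,0,0,0],[0,0,0,0,0,0],[0,0,0,0,0,0],[0,0,0,0,0,0]]' 0.75
python3 -m pendant '[[0,0,0.05,0,0,0],[0,0,0.2,0,0,0],[0,0,0.25,0,0,0],[0,0,0.25,0,0,0]]'
```

```text
time: 7.88
eef_pos: [621.7, 255.7, 8.5]
tool_rot: [179.9, -0.0, 83.2]
force: [0.2, -0.4, 0.1]
opening: 11.3
time: 8.38
eef_pos: [621.2, 256.1, 7.9]
tool_rot: [180.0, -0.0, 83.2]
force: [0.0, 0.0, -0.4]
opening: 23.1
time: 8.88
eef_pos: [621.9, 256.3, 84.5]
tool_rot: [179.8, -0.1, 83.2]
force: [-0.2, -0.1, -0.5]
opening: 22.6
```

```bash
python3 -m pendant '[[-0.2,-0.2,0,0,0,-0.05],[-0.573,-0.838,0,0,0,-0.225],[-0.573,-0.838,0,0,0,-0.225],[-0.573,-0.838,0,0,0,-0.225],[-0.573,-0.838,0,0,0,-0.225],[-0.573,-0.838,0,0,0,-0.225],[-0.573,-0.838,0,0,0,-0.225],[-0.573,-0.838,0,0,0,-0.225]]' 0.4
python3 -m pendant '[[0,0,-0.15,0,0,0],[0,0,-0.24,0,0,0],[0,0,-0.262,0,0,0],[0,0,-0.262,0,0,0]]'
python3 -m pendant '[[0,0,0,0,0,0],[0,0,0,0,0,0],[0,0,0,0,0,0],[0,0,0,0,0,0],[0,0,0,0,0,0],[0,0,0,0,0,0],[0,0,0,0,0,0],[0,0,0,0,0,0],[0,0,0,0,0,0]]' 1
python3 -m pendant '[[0,0,0.05,0,0,0],[0,0,0.2,0,0,0],[0,0,0.25,0,0,0],[0,0,0.25,0,0,0]]'
python3 - <<'E'
from look import *
look('a3',dict(scene=(195,445,130,265)))
E
```

```text
time: 9.88
eef_pos: [449.7, 5.5, 82.4]
tool_rot: [-180.0, 0.0, 42.8]
force: [-0.1, 0.5, 0.3]
opening: 55.0
time: 10.38
eef_pos: [449.6, 5.2, 4.1]
tool_rot: [-180.0, 0.0, 42.8]
force: [-0.0, 0.1, 0.6]
opening: 55.2
time: 11.5
eef_pos: [449.3, 4.6, 4.2]
tool_rot: [180.0, -0.0, 42.7]
force: [0.1, -0.6, 3.4]
opening: 11.5
time: 12.0
eef_pos: [449.9, 4.6, 79.9]
tool_rot: [179.9, -0.1, 42.7]
force: [0.1, -0.3, 0.1]
opening: 11.1
scene 195 130 2.1481481481481484
scene black [323. 134.] 1266 [287 107] [364 158]
scene black [278.9 162.3] 168 [273 155] [285 170]
scene black [367.2 177.7] 171 [362 170] [374 186]
scene white [328.5 159.6] 35 [326 155] [332 163]
scene white [413.2 241.5] 112 [401 237] [425 246]
scene brass [331.2 130.3] 19 [326 128] [337 133]
scene brass [320.6 132. ] 10 [319 130] [322 134]
scene brass [310.6 134.2] 33 [307 132] [315 138]
scene brass [335.2 142.6] 9 [334 141] [336 145]
scene brass [319.8 150. ] 12 [318 148] [321 153]
scene brass [327.6 160.7] 12 [326 158] [330 163]
scene brass [418.2 188.8] 133 [413 180] [423 196]
scene brass [412.9 242.8] 42 [402 240] [423 246]
```

View pics/a3.png

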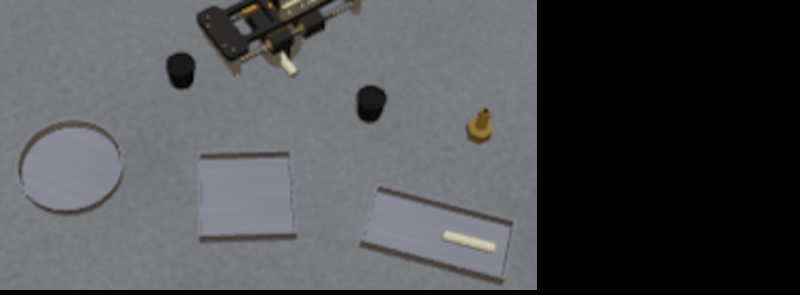

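Bar A lies lengthwise in the tray and bar B is in the gripper.

```bash
python3 -m pendant '[[0.15,0.15,0,0,0,0.05],[0.53,0.6,0,0,0,0.225],[0.53,0.6,0,0,0,0.225],[0.53,0.6,0,0,0,0.225],[0.53,0.6,0,0,0,0.225],[0.53,0.6,0,0,0,0.225],[0.53,0.6,0,0,0,0.225],[0.53,0.6,0,0,0,0.225]]'
python3 -m pendant '[[0,0,-0.1,0,0,0],[0,0,-0.18,0,0,0],[0,0,-0.22,0,0,0],[0,0,-0.238,0,0,0],[0,0,-0.238,0,0,0]]'
python3 -m pendant '[[0,0,0,0,0,0],[0,0,0,0,0,0],[0,0,0,0,0,0],[0,0,0,0,0,0]]' 0.75
python3 -m pendant '[[0,0,0.05,0,0,0],[0,0,0.2,0,0,0],[0,0,0.25,0,0,0],[0,0,0.25,0,0,0]]'
```

```text
time: 13.05
eef_pos: [608.0, 183.7, 79.3]
tool_rot: [-180.0, 0.0, 83.1]
force: [0.1, 0.6, -0.4]
opening: 11.4
time: 13.68
eef_pos: [608.6, 184.6, 8.3]
tool_rot: [179.9, -0.0, 83.2]
force: [0.3, 0.1, -0.5]
opening: 11.2
time: 14.18
eef_pos: [608.3, 184.7, 7.9]
tool_rot: [180.0, -0.0, 83.2]
force: [0.8, 0.4, -0.5]
opening: 22.9
time: 14.68
eef_pos: [609.0, 184.8, 84.4]
tool_rot: [179.8, -0.1, 83.2]
force: [0.7, 1.1, 0.2]
opening: 23.2
```

```bash
python3 -m pendant '[[-0.15,-0.05,0,0,0,0.02],[-0.507,-0.21,0,0,0,0.038],[-0.507,-0.21,0,0,0,0.038],[-0.507,-0.21,0,0,0,0.038],[-0.507,-0.21,0,0,0,0.038],[-0.507,-0.21,0,0,0,0.038]]' 0.25
python3 -m pendant '[[0,0,-0.12,0,0,0],[0,0,-0.2,0,0,0],[0,0,-0.232,0,0,0],[0,0,-0.232,0,0,0]]'
python3 -m pendant '[[0,0,0,0,0,0],[0,0,0,0,0,0],[0,0,0,0,0,0],[0,0,0,0,0,0],[0,0,0,0,0,0],[0,0,0,0,0,0],[0,0,0,0,0,0],[0,0,0,0,0,0]]' 1
python3 -m pendant '[[0,0,0.05,0,0,0],[0,0,0.15,0,0,0],[0,0,0.25,0,0,0],[0,0,0.25,0,0,0],[0,0,0.25,0,0,0]]'
python3 - <<'E'
from look import *
look('a4',dict(scene=(195,445,110,265)))
E
```

```text
time: 15.42
eef_pos: [457.5, 121.9, 82.5]
tool_rot: [179.9, -0.0, 90.1]
force: [0.3, 0.6, -0.0]
opening: 68.7
time: 15.92
eef_pos: [456.4, 121.8, 12.7]
tool_rot: [-180.0, 0.0, 90.1]
force: [-0.3, -0.4, -0.2]
opening: 69.1
time: 16.92
eef_pos: [456.5, 121.6, 13.4]
tool_rot: [179.9, -0.0, 90.0]
force: [0.4, 0.3, 6.2]
opening: 36.0
time: 17.55
eef_pos: [455.4, 121.6, 87.2]
tool_rot: [-179.9, 0.0, 90.1]
force: [-0.8, -0.1, -0.5]
opening: 35.7
scene 195 110 1.8709677419354838
scene black [372.7 145.8] 1090 [355 114] [394 172]
scene black [278.9 162.3] 168 [273 155] [285 170]
scene white [384.6 232.4] 109 [373 228] [396 237]
scene white [413.1 241.5] 111 [401 237] [425 246]
scene brass [365.7 113.9] 11 [363 110] [369 117]
scene brass [376.1 119.4] 14 [371 118] [382 120]
scene brass [362.8 134.6] 15 [360 132] [365 136]
scene brass [365.1 147.6] 9 [364 146] [366 149]
scene brass [379.3 152.2] 17 [378 148] [380 156]
scene brass [418.2 188.9] 132 [413 180] [423 196]
scene brass [384.8 233.8] 40 [374 231] [395 237]
scene brass [412.7 242.8] 41 [402 240] [423 246]
```

View pics/a4.png

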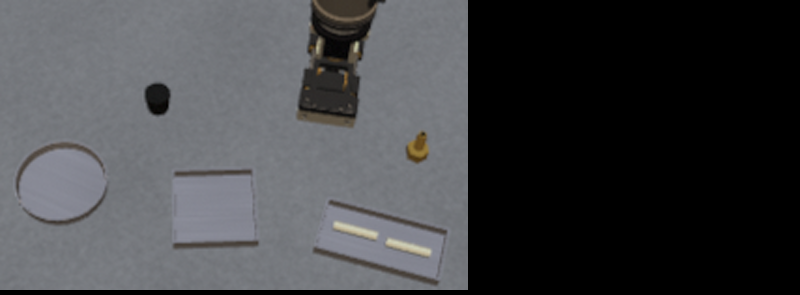

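Both bars lie lengthwise in the long tray, and the stopper is held.

```bash
python3 -m pendant '[[0.05,-0.15,0,0,0,0],[0.4,-0.9,0,0,0,0],[0.4,-0.9,0,0,0,0],[0.5,-1,0,0,0,0],[0.5,-1,0,0,0,0],[0.5,-1,0,0,0,0],[0.5,-1,0,0,0,0],[0.5,-1,0,0,0,0],[0.5,-1,0,0,0,0]]'
python3 -m pendant '[[0,-0.08,0,0,0,0],[0,-0.08,-0.1,0,0,0],[0,-0.08,-0.18,0,0,0],[0,-0.08,-0.22,0,0,0],[0,-0.08,-0.23,0,0,0],[0,-0.08,-0.238,0,0,0],[0,-0.08,-0.238,0,0,0]]'
python3 -m pendant '[[0,0,0,0,0,0],[0,0,0,0,0,0],[0,0,0,0,0,0],[0,0,0,0,0,0]]' 0.4
python3 -m pendant '[[0,0,0.05,0,0,0],[0,0,0.2,0,0,0],[0,0,0.25,0,0,0],[0,0,0.25,0,0,0]]'
```

```text
time: 18.73
eef_pos: [605.5, -176.9, 87.7]
tool_rot: [-179.9, -0.0, 90.1]
force: [0.7, -1.4, -0.2]
opening: 35.6
time: 19.6
eef_pos: [606.6, -202.6, 17.5]
tool_rot: [179.9, 0.0, 90.1]
force: [-1.2, 0.3, -1.4]
opening: 35.9
time: 20.1
eef_pos: [606.2, -202.4, 16.8]
tool_rot: [180.0, 0.0, 90.1]
force: [-0.4, -0.3, 0.1]
opening: 54.9
time: 20.6
eef_pos: [606.9, -202.7, 93.4]
tool_rot: [179.8, 0.1, 90.0]
force: [0.4, 0.4, -0.6]
opening: 54.9
```

```bash
python3 -m pendant '[[-0.15,0.05,0,0,0,0],[-0.526,0.268,0,0,0,0],[-0.526,0.268,0,0,0,0],[-0.526,0.268,0,0,0,0],[-0.526,0.268,0,0,0,0],[-0.526,0.268,0,0,0,0]]' 0.25
python3 -m pendant '[[0,0,-0.14,0,0,0],[0,0,-0.23,0,0,0],[0,0,-0.262,0,0,0],[0,0,-0.262,0,0,0]]'
python3 -m pendant '[[0,0,0,0,0,0],[0,0,0,0,0,0],[0,0,0,0,0,0],[0,0,0,0,0,0],[0,0,0,0,0,0],[0,0,0,0,0,0],[0,0,0,0,0,0],[0,0,0,0,0,0]]' 1
python3 -m pendant '[[0,0,0.05,0,0,0],[0,0,0.15,0,0,0],[0,0,0.25,0,0,0],[0,0,0.25,0,0,0],[0,0,0.25,0,0,0]]'
python3 - <<'E'
from look import *
look('a5',dict(scene=(195,445,110,265)))
E
```

```text
time: 21.35
eef_pos: [449.7, -122.8, 91.6]
tool_rot: [179.9, 0.0, 90.0]
force: [-0.8, -0.1, 0.0]
opening: 68.8
time: 21.85
eef_pos: [448.8, -122.3, 12.8]
tool_rot: [-180.0, -0.0, 90.0]
force: [-0.4, 1.0, 0.1]
opening: 69.2
time: 22.85
eef_pos: [448.7, -122.2, 13.4]
tool_rot: [179.9, 0.0, 90.0]
force: [0.4, -0.3, 6.0]
opening: 35.5
time: 23.48
eef_pos: [447.6, -121.7, 87.3]
tool_rot: [-179.9, -0.0, 90.0]
force: [0.8, -0.3, -1.0]
opening: 35.7
scene 195 110 1.8709677419354838
scene black [273.4 128.4] 1100 [254  95] [296 154]
scene black [290.7 117.5] 55 [287 113] [293 125]
scene black [235.4 205.8] 184 [229 198] [241 214]
scene white [283.9 117.3] 10 [283 115] [285 120]
scene white [384.6 232.4] 109 [373 228] [396 237]
scene white [413.1 241.5] 111 [401 237] [425 246]
scene brass [266.7 130.4] 9 [266 129] [268 132]
scene brass [284.1 143.5] 11 [282 142] [286 145]
scene brass [418.2 188.9] 132 [413 180] [423 196]
scene brass [384.8 233.8] 40 [374 231] [395 237]
scene brass [412.8 242.8] 41 [402 240] [423 246]
```

View pics/a5.png

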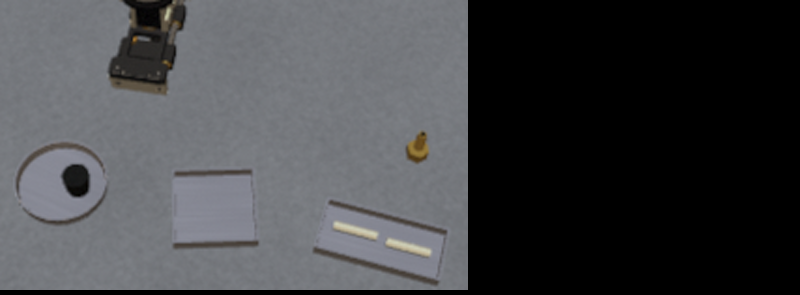

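```bash
python3 -m pendant '[[0.1,-0.1,0,0,0,0],[0.4,-0.35,0,0,0,0],[0.525,-0.422,0,0,0,0],[0.525,-0.422,0,0,0,0],[0.525,-0.422,0,0,0,0],[0.525,-0.422,0,0,0,0],[0.525,-0.422,0,0,0,0]]'
python3 -m pendant '[[0,0,-0.1,0,0,0],[0,0,-0.18,0,0,0],[0,0,-0.22,0,0,0],[0,0,-0.23,0,0,0],[0,0,-0.238,0,0,0],[0,0,-0.238,0,0,0]]'
python3 -m pendant '[[0,0,0,0,0,0],[0,0,0,0,0,0],[0,0,0,0,0,0],[0,0,0,0,0,0]]' 0.4
python3 -m pendant '[[0,0,0.05,0,0,0],[0,0,0.2,0,0,0],[0,0,0.25,0,0,0],[0,0,0.25,0,0,0]]'
```

```text
time: 24.4
eef_pos: [604.9, -247.7, 87.7]
tool_rot: [-179.9, -0.0, 90.1]
force: [-0.4, -0.3, 0.1]
opening: 36.0
time: 25.15
eef_pos: [606.2, -248.8, 17.5]
tool_rot: [179.9, 0.0, 90.0]
force: [0.6, -0.6, 0.2]
opening: 35.7
time: 25.65
eef_pos: [605.9, -248.6, 16.8]
tool_rot: [180.0, 0.0, 90.0]
force: [-0.4, -0.4, -0.0]
opening: 55.0
time: 26.15
eef_pos: [606.6, -249.0, 93.4]
tool_rot: [179.8, 0.1, 90.0]
force: [0.3, -0.2, -0.3]
opening: 54.9
```

```bash
python3 -m pendant '[[-0.05,0.15,0,0,0,0],[-0.474,1,0,0,0,0],[-0.474,1,0,0,0,0],[-0.474,1,0,0,0,0],[-0.474,1,0,0,0,0],[-0.474,1,0,0,0,0],[-0.474,1,0,0,0,0],[-0.474,1,0,0,0,0]]' 0.4
python3 -m pendant '[[0,0.698,0,0,0,0],[0,0.698,0,0,0,0],[0,0.698,0,0,0,0],[0,0.698,0,0,0,0],[0,0.698,0,0,0,0],[0,0.698,0,0,0,0]]'
python3 -m pendant '[[0,0,-0.1,0,0,0],[0,0,-0.2,0,0,0],[0,0,-0.239,0,0,0],[0,0,-0.239,0,0,0]]'
python3 -m pendant '[[0,0,0,0,0,0],[0,0,0,0,0,0],[0,0,0,0,0,0],[0,0,0,0,0,0],[0,0,0,0,0,0],[0,0,0,0,0,0],[0,0,0,0,0,0],[0,0,0,0,0,0],[0,0,0,0,0,0]]' 1
python3 -m pendant '[[0,0,0.02,0,0,0],[0,0,0.1,0,0,0],[0,0,0.2,0,0,0],[0,0,0.2,0,0,0],[0,0,0.2,0,0,0]]'
python3 - <<'E'
from look import *
look('a6',dict(scene=(195,445,130,265),top=(330,470,150,245)))
E
```

```text
time: 27.15
eef_pos: [463.7, 51.1, 91.2]
tool_rot: [-180.0, 0.0, 90.1]
force: [0.6, -0.0, -0.9]
opening: 55.2
time: 27.9
eef_pos: [464.0, 259.4, 91.2]
tool_rot: [-180.0, 0.0, 90.0]
force: [0.1, -0.3, -0.4]
opening: 55.2
time: 28.4
eef_pos: [463.7, 259.8, 19.7]
tool_rot: [-179.9, 0.0, 90.0]
force: [-0.3, -0.5, -0.2]
opening: 55.4
time: 29.52
eef_pos: [463.7, 260.9, 20.2]
tool_rot: [180.0, -0.0, 90.0]
force: [-0.8, 1.4, 3.0]
opening: 14.6
time: 30.15
eef_pos: [463.1, 260.6, 79.4]
tool_rot: [-179.9, 0.0, 90.0]
force: [-0.3, 0.3, -0.4]
opening: 14.4
scene 195 130 2.1481481481481484
scene black [430.7 158.6] 1153 [414 119] [454 186]
scene black [417.7 145.6] 48 [415 141] [420 150]
scene black [218.1 203. ] 185 [211 195] [224 211]
scene black [235.4 205.8] 184 [229 198] [241 214]
scene white [384.5 232.3] 110 [373 228] [396 237]
scene white [413.2 241.5] 115 [401 237] [425 246]
scene brass [431.8 130.5] 15 [426 126] [437 133]
scene brass [417.2 150.8] 12 [415 150] [420 152]
scene brass [423.  161.7] 10 [422 159] [424 164]
scene brass [437.5 163.8] 13 [437 161] [438 167]
scene brass [415.6 166.3] 11 [414 165] [418 168]
scene brass [384.8 233.8] 40 [374 231] [395 237]
scene brass [412.9 242.8] 42 [402 240] [423 246]
top 330 150 3.0526315789473686
top black [380.4 183. ] 88 [376 178] [385 188]
top black [395.  183.3] 90 [390 178] [400 188]
top brass [465.6 206.8] 274 [457 195] [478 216]
```

View pics/a6.png

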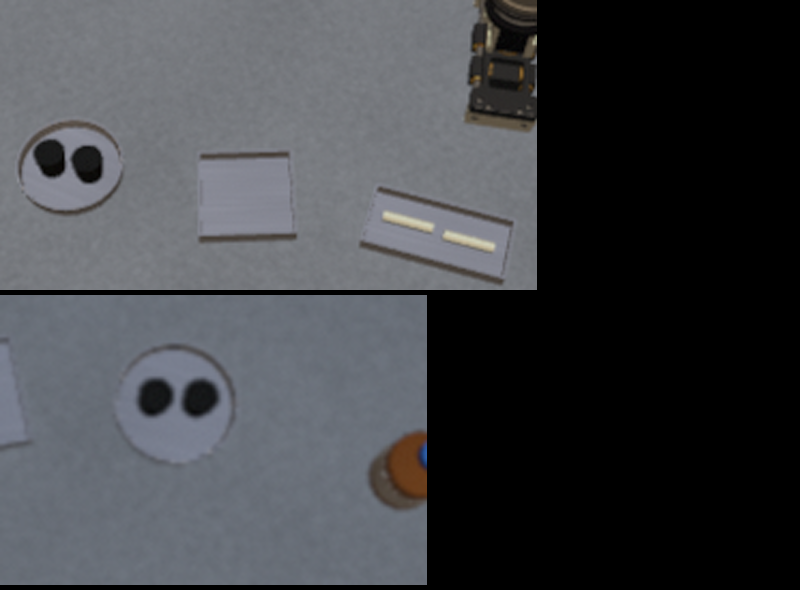

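Both stoppers stand side by side in the dish, and the connector is in the gripper.

```bash
python3 -m pendant '[[0.05,-0.12,0,0,0,0],[0.35,-0.7,0,0,0,0],[0.474,-0.9,0,0,0,0],[0.474,-0.9,0,0,0,0],[0.474,-0.9,0,0,0,0],[0.474,-0.9,0,0,0,0],[0.474,-0.9,0,0,0,0],[0.474,-0.9,0,0,0,0],[0.474,-0.9,0,0,0,0]]'
python3 -m pendant '[[0,0,-0.08,0,0,0],[0,0,-0.14,0,0,0],[0,0,-0.17,0,0,0],[0,0,-0.18,0,0,0],[0,0,-0.19,0,0,0],[0,0,-0.19,0,0,0]]'
python3 -m pendant '[[0,0,0,0,0,0],[0,0,0,0,0,0],[0,0,0,0,0,0],[0,0,0,0,0,0]]' 0.55
python3 -m pendant '[[0,0,0.05,0,0,0],[0,0,0.2,0,0,0],[0,0,0.35,0,0,0],[0,0,0.35,0,0,0],[-0.5,0,0.4,0,0,0],[-0.5,0,0.4,0,0,0],[-0.5,0,0.4,0,0,0],[-0.5,0,0.4,0,0,0]]'
python3 - <<'E'
from look import *
look('a7',dict(scene=(195,445,130,265),top=(210,420,155,230)))
E
```

```text
time: 31.38
eef_pos: [605.2, -7.5, 80.0]
tool_rot: [-180.0, -0.0, 90.2]
force: [0.4, -0.4, -0.1]
opening: 14.2
time: 32.12
eef_pos: [606.2, -9.3, 23.4]
tool_rot: [179.9, 0.0, 90.0]
force: [-1.1, 0.3, -1.2]
opening: 14.6
time: 32.62
eef_pos: [605.9, -9.2, 23.1]
tool_rot: [180.0, 0.0, 90.0]
force: [0.1, 0.5, 0.2]
opening: 40.9
time: 33.62
eef_pos: [454.4, -9.0, 143.4]
tool_rot: [-180.0, -0.0, 90.0]
force: [0.6, 0.2, 0.2]
opening: 41.4
scene 195 130 2.1481481481481484
scene black [218.1 203.1] 186 [211 195] [224 211]
scene black [235.4 205.8] 184 [229 198] [241 214]
scene white [384.5 232.3] 110 [373 228] [396 237]
scene white [413.1 241.5] 111 [401 237] [425 246]
scene brass [309.1 218.5] 130 [304 210] [314 225]
scene brass [384.8 233.8] 40 [374 231] [395 237]
scene brass [412.7 242.8] 41 [402 240] [423 246]
top 210 155 3.8095238095238093
top black [380.4 183. ] 88 [376 178] [385 188]
top black [395.1 183.3] 89 [390 178] [400 188]
top black [289.5 194.6] 37 [288 184] [292 205]
top black [344.9 211.5] 93 [333 194] [351 222]
top black [293.  209.8] 31 [288 207] [297 214]
top black [290.  226.8] 17 [285 224] [292 230]
top black [318.2 226.7] 11 [314 226] [323 227]
top white [234.5 176.9] 57 [226 175] [243 179]
top white [257.3 181.3] 56 [249 179] [266 183]
top white [295.8 193.6] 29 [294 191] [298 197]
top white [319.2 198.8] 256 [301 192] [337 205]
top white [343.  203.3] 34 [341 200] [345 207]
top white [317.4 228.7] 183 [304 221] [332 232]
top brass [295.5 192.6] 75 [292 185] [299 200]
top brass [319.  197.8] 547 [301 187] [337 208]
top brass [342.9 202.2] 85 [340 193] [346 211]
```

View pics/a7.png

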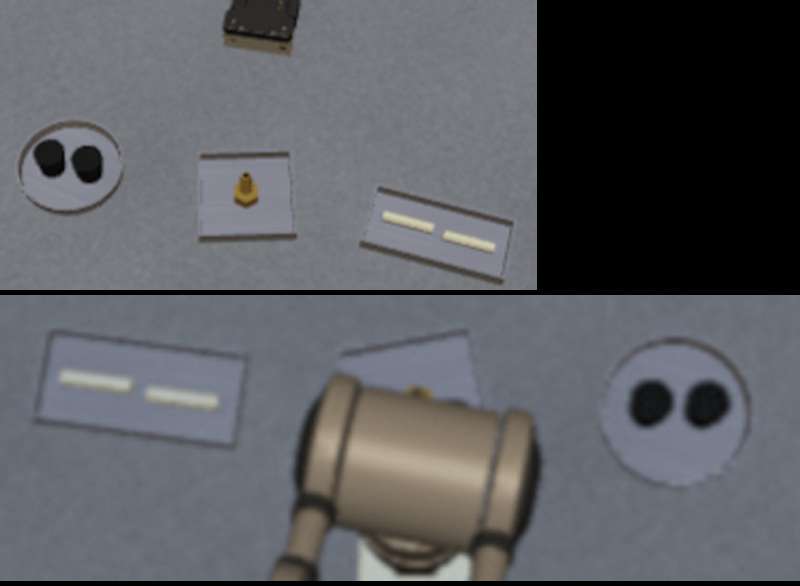

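All five parts look placed. A quick numeric check before handing in.

Run:
```python
from vis import *
from scipy.spatial.transform import Rotation as R
masks={n:blobs(cv2.imread(f'pics/{n}_a7_full.png'),'black') for n in CAM}
get=lambda n,c:[p for q,a,p in masks[n] if np.hypot(*(q-c))<3][0]
def stat(n,P):
    m=np.zeros((400*8,640*8),np.uint8); cv2.fillConvexPoly(m,cv2.convexHull(np.round((proj(n,P)+.5)*8).astype(np.int32)),1)
    M=cv2.moments(m,True); return np.array([M['m10']/M['m00']/8-.5,M['m01']/M['m00']/8-.5,M['mu20']/M['m00']/64*.3,M['mu11']/M['m00']/64*.3,M['mu02']/M['m00']/64*.3])
def pst(p): c=np.cov(p.T,bias=True); return np.r_[p.mean(0),.3*c[0,0],.3*c[0,1],.3*c[1,1]]
for s,t in[((218.1,203.1),(395.1,183.3)),((235.4,205.8),(380.4,183))]:
    o={'scene':pst(get('scene',s)),'top':pst(get('top',t))}
    r=least_squares(lambda q:np.r_[[stat(n,R.from_rotvec([q[3]/100,q[4]/100,0]).apply(STOP)+q[:3])-o[n] for n in CAM]].ravel(),[606,-225,3,0,0],diff_step=1e-2,x_scale=[1,1,1,5,5])
    up=np.r_[[stat(n,STOP+np.r_[r.x[:3]])-o[n] for n in CAM]]
    print('stopper',r.x.round(1),'tilt rad',np.hypot(*r.x[3:])/100,'r from axis',np.hypot(r.x[0]-606,r.x[1]+225.5).round(1),'upright resid',up.round(1).tolist())
for s,t in[((384.5,232.3),(257.3,181.3)),((413.1,241.5),(234.5,176.9))]: print('bar',(tri({'scene':s,'top':t})).round(1))
```

```text
Traceback (most recent call last):
ZeroDivisionError: float division by zero
```

Run:
```python
from vis import *
def M(n,P):
    m=np.zeros((3200,5120),np.uint8); cv2.fillConvexPoly(m,cv2.convexHull(np.round((proj(n,P)+.5)*8).astype(np.int32)),1)
    q=cv2.moments(m,True); return np.array([q['mu20'],q['mu11'],q['mu02']])/q['m00']/64
for g,L in[('0',[((278.9,162.3),(354.6,232.3)),((367.2,177.6),(275.6,228.3))]),('_a7_full',[((218.1,203.1),(395.1,183.3)),((235.4,205.8),(380.4,183))])]:
  B={n:blobs(cv2.imread(f'pics/{n}{g}.png'),'black') for n in CAM}
  for s,t in L:
    uv={'scene':np.array(s),'top':np.array(t)}; p,e=fit(uv,STOP)
    print(g,p.round(1),round(e,2),'r',np.hypot(p[0]-606,p[1]+225.5).round(1))
    for n in CAM:
        k=[b for b in B[n] if np.hypot(*(b[0]-uv[n]))<2][0][2]; c=np.cov(k.T,bias=True)
        print('  ',n,'seen',[c[0,0].round(1),c[0,1].round(1),c[1,1].round(1)],'upright',M(n,STOP+p).round(1))
for s,t in[((384.5,232.3),(257.3,181.3)),((413.1,241.5),(234.5,176.9))]: print('bar',(tri({'scene':s,'top':t})).round(1))
```

```text
0 [ 448.5 -122.1   -2.5] 0.38 r 188.4
   scene seen [np.float64(10.2), np.float64(0.9), np.float64(17.8)] upright [12.3  0.8 21.5]
   top seen [np.float64(6.8), np.float64(-0.1), np.float64(7.2)] upright [ 9.7 -0.3 10.1]
0 [456.2 121.6  -2.1] 0.21 r 378.1
   scene seen [np.float64(10.1), np.float64(-1.4), np.float64(18.9)] upright [13.  -1.6 21.7]
   top seen [np.float64(6.6), np.float64(0.4), np.float64(7.2)] upright [ 9.8  0.4 10.2]
_a7_full [628.7   0.   76.1] 93.81 r 226.6
   scene seen [np.float64(12.0), np.float64(2.6), np.float64(19.2)] upright [15.6 -0.1 26.2]
   top seen [np.float64(7.1), np.float64(-1.1), np.float64(7.2)] upright [ 9.9 -0.1 12.9]
_a7_full [624.6   0.   62.6] 76.77 r 226.3
   scene seen [np.float64(11.2), np.float64(1.7), np.float64(19.5)] upright [15.3 -0.1 25.7]
   top seen [np.float64(6.5), np.float64(-0.8), np.float64(7.6)] upright [ 9.8 -0.  12.5]
bar [608.8 185.4  10.8]
bar [621.9 258.8  10.3]
```

Run:
```python
from vis import *
hexa=np.array([[16.2*np.cos(b),16.2*np.sin(b),z] for b in np.radians(np.arange(0,360,60)) for z in(0,16)])
for s,t in[((218.1,203.1),(395.1,183.3)),((235.4,205.8),(380.4,183))]:
    uv={'scene':np.array(s),'top':np.array(t)}
    r=least_squares(lambda p:np.r_[[hullc(n,STOP+p)-uv[n] for n in uv]].ravel(),[606,-225,3.],diff_step=.01); p=r.x
    print(p.round(1),np.abs(r.fun).max().round(2),'r',np.hypot(p[0]-606,p[1]+225.5).round(1))
    k=[b for b in blobs(cv2.imread('pics/scene_a7_full.png'),'black') if np.hypot(*(b[0]-s))<2][0][2]; c=np.cov(k.T,bias=True)
    m=np.zeros((3200,5120),np.uint8); cv2.fillConvexPoly(m,cv2.convexHull(np.round((proj('scene',STOP+p)+.5)*8).astype(np.int32)),1); q=cv2.moments(m,True)
    ang=lambda a,b,d:np.degrees(.5*np.arctan2(2*b,a-d)).round(1)
    print(' axis in scene: seen',ang(c[0,0],c[0,1],c[1,1]),'upright',ang(q['mu20'],q['mu11'],q['mu02']))
```

```text
[ 606.6 -249.1    0.9] 0.41 r 23.6
 axis in scene: seen 72.4 upright 73.7
[ 606.6 -203.     0.8] 0.44 r 22.5
 axis in scene: seen 78.8 upright 76.4
```

Stoppers are upright, about 23 mm from the dish axis, and near 3 mm above where they stood on the bench, which matches the dish floor. Handing in.

Run:
```python
from station import *
print(get_obs()['time']); print(close_job())
```

```text
33.725
the job is handed in; nothing more can be done
None
```

All five parts are in their trays, and I handed the job in at 33.7 s of robot time. No verdict came back.

**First grasp missed.** I lifted off the first bar before the fingers had closed, which nudged it about 8 mm. I measured it again and gripped it on the second try; every other grasp held first time.

**Last checks (from both cameras unless noted):**
- **Bars:** at (609, 185) and (622, 259) mm, end to end in the long tray. Their orientation was set when placed and looks right in the pictures; I did not measure the angle again.
- **Stoppers:** 22.5 and 23.6 mm from the dish axis (limit 47 mm). In the scene view their axes lie within about 2.5° of upright.
- **Connector:** stands near the middle of the square tray. I judged this only from the scene camera, because the arm hid it from the other.
- **Bottle and beaker:** the arm stayed clear of both. I did not measure their positions at the end.

**Disagreements:** heights from the two views were about 2–3 mm low for the stoppers and connector. The tray rims came out at about 5 mm instead of 18 mm, probably because I picked a mix of rim and floor edges, so I used the stated tray heights for placing.

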